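Charge the ball mill and hold its run button

ROBOT

A 7-joint arm with a two-finger parallel gripper is mounted at the origin on a cart in front of the work surface, level with it; the furniture and walls round the work are solid. World frame = base frame: x ahead of the robot, y to its left, z up, the work surface at z = 0. Lengths are in mm, angles in rad, forces in N, time in s.
With the tool pointing down it reaches from about 400 to 875 mm from the base axis. Payload 4.4 kg.
Tool frame: the origin (TCP) lies on the centre line of the jaws, within the pads' length; the fingertips stand 25 mm ahead of it and the grasp point (between the pads) lies 6 mm ahead of it (ctrl.finger_overhang is the distance from the TCP to the fingertips, in mm); z points along the fingers, y is the line along which they close (so a half turn about z gives the same grasp; the last joint's range is limited). The gripper opens to 85 mm and grips with 20 to 120 N. Pads are 22 mm wide; open, the fingers measure 114 mm over their backs; the gripper's body (76 mm by 85 mm) begins 54 mm behind the grasp point. The pads swing forward as they close: fully open they stand 13 mm farther back than shut.
Start: joints at [-1.256, 0.628, 0.038, 1.517, -0.027, 0.996, -0.02], TCP at [241.559, 603.463, 223.813] pointing down, gripper open.
Joint ranges: [-3.06, 3.06], [-0.37, 2.12], [-1.25, 1.32], [0.18, 2.47], [-1.1, 4.24], [0.23, 1.98], [-2.94, 2.94]. Speed limits (rad/s): [2.57, 2.57, 3.14, 3.14, 3.14, 3.14, 3.14].

INTERFACE

Orientations are given as [roll, pitch, yaw] about the fixed x, y, z axes, in that order (R = Rz(yaw) Ry(pitch) Rx(roll)).
In Python, from cell import ctrl gives the robot as it stands. The module is installed in compiled form; this text tells all that it offers.
- The arm moves only by the tool play_rows, never from a script. Its argument "targets" is a list of rows, each a list of 5 numbers: the closure, from 0 (fully open) to 1 (shut), then the shift along the tool's x, y, z in cm, then the turn about the tool's z in degrees. In form: [[gripper, dx, dy, dz, spin], ...]. A call has 1 to 10 rows; each row is the pose to reach, as a shift and turn from the pose commanded when the call began, along the tool's axes at that moment; what a row does not reach only later rows make up. A row lasts 1/10 s, in which the tool goes at most 50 mm and 8.59 degrees, less where a joint would pass 70% of its speed; a pose out of reach is approached as far as the arm can. A call with a gripper value outside its range is refused whole. The fingers move at their own pace and stop on an object; the grip force is fixed at half the most. Time passes only in rows, so rows that repeat a pose let the fingers close. It gives the time, the measured TCP pose, the force, the opening and the grip force at its end, in the units of the state.
- ctrl.read_state(): the state, without advancing time (a new reading comes with each control period).
- ctrl.get_image(name): name is "scene" or "top" or "wrist"; returns (picture, depth): 480x640x3 uint8, red, green, blue; 480x640 float32, mm along the optical axis (not along the pixel's ray), 0 where there is no reading.
- ctrl.calibration(name): a dict with "vfov" (degrees; the focal length in pixels is half the picture's height over the tangent of half this angle, whatever the lens; pixels are square), "cx", "cy" (the principal point, pixels), "extrinsics" (4x4, takes a point from camera to world coordinates); the wrist camera has in their place "mount" (4x4, takes a point from camera to tool coordinates, whose origin is the TCP and whose axes are the flange's). Camera axes: x right, y down, z forward; pixel columns grow to the right and rows downward; lengths in mm; the calibration is good to about 2 mm. A picture is of the moment at which its call begins: read the wrist's pose just before it. calibration takes no time and is no camera call.
- ctrl.finish_job(): hands the job in; it is judged then, once.
Trained networks look in the newest picture that a camera, given by its name, has taken for a name from the list of things; names that differ only in an ending like _2 or _b are one class to them, and where a whole thing is asked for, a point or a joint stands for the part that bears it (a point fixed in the world has none). Each returns a list of dicts, best first, with "confidence" (0 to 1); they miss things now and then, are a little off and sometimes report something else, mostly with a low value. They report only what shows in the picture. A call takes as long as a camera call.
- ctrl.search_frame(camera, name): "bbox" ([left, top, right, bottom] in pixels, round what is visible of it).
- ctrl.trace(camera, name): "pixels" (480x640 bool, what is visible of it) and "bbox" ([left, top, right, bottom] in pixels, round what is visible of it).
The state is a dict: "clock": time; "qpos": joint angles; "qd": joint speeds; "tau": joint torques, N m; "eef_pos": TCP position; "tool_rot": TCP orientation; "force": force on the tool from outside, world axes, zero at the start; "torque": the same for the moment, N m; "width": finger opening in mm; "gripper_force": force on a finger pad.
Only numpy, scipy, OpenCV 4.12 (cv2) and the standard library are available. Lean on these libraries where they do the work, as an engineer would, in place of code of your own. Each camera call takes 0.05 s, during which the arm holds its last target. There are 200 camera calls.

TASK

Pick up the small steel cup and pour all six grinding balls into the open bowl of the ball mill, then stand the empty cup upright on the worktop and let go of it. Then press the spring-loaded mushroom button of the mill's control box half way, until its top is level with the tops of the two little posts beside it - never down to its stop, which trips the mill - and finish while still holding it pressed there. Leave the other things on the worktop where they stand.

Things in the scene. Friction and masses are not known exactly. Their poses are not given: they have to be found in the camera images.
- steel_cup: The loose open steel cup, round, slightly tapered: 49 mm outer diameter at the foot, 57 mm at 68 mm height, flaring to 59 mm at the rim, 75 mm high, wall 3 mm, floor 4 mm thick, 0.06 to 0.13 kg, no handle; it stands on the worktop left or right of the mill, nearer the robot, with the six balls inside. Origin: centre of its underside; z: its axis, towards the mouth.
- ball_0_center (a point): Centre of one of the six identical loose steel grinding balls, 16 mm diameter, 16 g each, which lie in the steel cup at the start.
- ball_1_center (a point): Centre of one of the six identical loose steel grinding balls, 16 mm diameter, 16 g each, which lie in the steel cup at the start.
- ball_2_center (a point): Centre of one of the six identical loose steel grinding balls, 16 mm diameter, 16 g each, which lie in the steel cup at the start.
- ball_3_center (a point): Centre of one of the six identical loose steel grinding balls, 16 mm diameter, 16 g each, which lie in the steel cup at the start.
- ball_4_center (a point): Centre of one of the six identical loose steel grinding balls, 16 mm diameter, 16 g each, which lie in the steel cup at the start.
- ball_5_center (a point): Centre of one of the six identical loose steel grinding balls, 16 mm diameter, 16 g each, which lie in the steel cup at the start.
- ball_mill: The ball mill, fixed to the worktop: a low round white housing, 150 mm diameter (153 mm at a decorative belt), 55 mm high, with an open round steel bowl fixed on top, its rim 115 mm above the worktop. Origin: centre of its underside, on the worktop; z up, the bowl's axis.
- bowl_rim (a point): Centre of the mouth of the mill's bowl, 115 mm above the worktop; the mouth is about 108 mm wide inside. Equipment round it: beyond x = 0.47 m a tall machine begins at y = 0.27 m to the left and an instrument at y = -0.42 m to the right; a tube rack, bottles and a tall glass burette stand beyond x = 0.7 m.
- bowl_floor (a point): Centre of the inner floor of the mill's bowl, 50 mm below its rim; about 85 mm wide inside at the floor.
- control_box: The mill's control box, fixed to the worktop nearer the robot than the mill, on the side where the cup is not: a grey box 70 mm (x) by 100 mm (y) by 45 mm high, the black mushroom button in the middle of its top, and two steel index posts of 8 mm diameter at 38 mm to either side of the button's axis along the box's y, their tops 67 mm above the worktop. Origin: centre of its underside.
- button_top (a point): Centre of the button's top face, 48 mm cap diameter with a flat middle of about 40 mm; 79 mm above the worktop when released, 67 mm (level with the posts) when pressed half way, 55 mm at its stop. It moves straight down and springs back by itself.
- run_button (a joint): How far the button is pressed, in m: 0 released, 0.012 level with the posts, 0.024 at its stop. The spring pushes back with 3.5 N at the start of travel, 7.7 N half way and 12 N at the stop.
- sample_cup: Bystander: clear plastic cup, 64 mm wide, 71 mm high, left of the mill; origin at the centre of its underside.
- dish: Bystander: small round culture dish with lid, 58 mm wide, 14 mm high, nearest the robot, in the middle; origin at the centre of its underside.
- reagent_bottle: Bystander: capped bottle, 48 mm wide, 76 mm high, right of the mill; origin at the centre of its underside.
- tape_roll: Bystander: roll of tape lying flat, 73 mm wide, 19 mm high, far right; origin at the centre of its underside.

How it is judged:
By the outcome, as a careful person would: the job done as asked, in the order asked, and still so for the second after the job is handed in, while the arm keeps its last pose, push and grip.
It also fails if it takes over 69 s, if anything falls off the work surface, if the arm or the gripper's body presses on something with over 40 N, if the wrist force passes 120 N, or if a joint passes its speed limit or range.

## Working session

There is one attempt and no reset: what is moved stays moved. The work goes in short steps, Python scripts to look and compute and a tool call to move; the robot and the scene stay as the last step left them, time stands still between calls to the robot, and variables do not carry over. Pictures are saved under pics/ and viewed, at most 10 in all, crops included, and the job is handed in when it is done.

Besides the shell and the picture viewer there is one more tool, called after ">>>" by a JSON object that holds its "method" and its "body". play_rows: Moves the arm, as the interface text tells. Its arguments: {"type":"object","properties":{"targets":{"type":"array"}},"required":["targets"]}

```bash
mkdir -p pics; cat > h.py <<'E'
import numpy as np, cv2
from cell import ctrl
from scipy.spatial.transform import Rotation as R
def toolT(s=None):
    s=s or ctrl.read_state(); T=np.eye(4); T[:3,:3]=R.from_euler('xyz',s['tool_rot']).as_matrix(); T[:3,3]=s['eef_pos']; return T
def cloud(cam,T=None,d=None):
    c=ctrl.calibration(cam); E=np.array(c['extrinsics']) if 'extrinsics' in c else T@np.array(c['mount'])
    f=240/np.tan(np.radians(c['vfov']/2)); v,u=np.mgrid[:480,:640]
    P=np.stack([(u-c['cx'])/f*d,(v-c['cy'])/f*d,d],-1)
    return P@E[:3,:3].T+E[:3,3]
E
python3 - <<'E'
from h import *
s=ctrl.read_state(); print(s)
for cam in ['top','scene']:
    im,d=ctrl.get_image(cam); cv2.imwrite(f'pics/{cam}0.png',im[...,::-1])
    P=cloud(cam,None,d)
    for n in ['steel_cup','ball_mill','control_box','sample_cup','dish','reagent_bottle','tape_roll','run_button']:
        r=ctrl.trace(cam,n)
        if r:
            m=r[0]['pixels']&(d>0); p=P[m]; p=p[p[:,2]>5] if len(p) else p
            if len(p): 
                zt=np.percentile(p[:,2],97); t=p[p[:,2]>zt-6]
                print(cam,n,round(r[0]['confidence'],2),r[0]['bbox'],'lo',np.percentile(p,2,0).round(),'hi',np.percentile(p,98,0).round(),'topmid',((t.min(0)+t.max(0))/2).round(1))
        else: print(cam,n,None)
E
```

```text
{'clock': 0.0, 'qpos': array([-1.25582865,  0.62935755,  0.03843175,  1.51836585, -0.02699991,
        0.9963153 , -0.02000953]), 'qd': array([-0.00131984,  0.00073417,  0.00027538,  0.00098992,  0.0009904 ,
        0.00088056, -0.0004339 ]), 'tau': array([ 3.98118545e-04, -5.63407874e+01,  1.22619823e+00, -1.93449390e+01,
        1.09090339e-02,  1.06079917e-02, -1.05450827e-06]), 'eef_pos': array([241.28947993, 602.85994187, 222.88221649]), 'tool_rot': array([-3.13966441e+00,  2.02689612e-05,  2.76082382e+00]), 'force': array([-0.05076121,  0.02004143,  0.3791514 ]), 'torque': array([ 0.00340086, -0.00426928, -0.04330711]), 'gripper_force': 0.0, 'width': 85.3950707399807}
top steel_cup 0.89 [399.0, 280.8, 436.4, 311.6] lo [ 408. -266.    6.] hi [ 460. -213.   78.] topmid [ 434.  -239.9   75.1]
top ball_mill 0.71 [293.2, 151.6, 369.6, 238.6] lo [ 564. -153.   31.] hi [687. -20. 116.] topmid [636.8 -87.2 114.8]
top control_box 0.89 [179.6, 274.8, 244.9, 323.7] lo [396.  80.  19.] hi [475. 180.  82.] topmid [436.1 132.9  79.5]
top sample_cup 0.63 [180.9, 172.4, 217.5, 211.0] lo [607. 
[... 706 characters left out ...]
[224.7, 195.5, 261.6, 241.1] lo [392.  78.  10.] hi [469. 169.  81.] topmid [434.8 131.4  79.4]
scene sample_cup 0.75 [291.2, 165.1, 313.2, 197.8] lo [606. 121.  11.] hi [662. 179.  73.] topmid [633.9 149.5  71. ]
scene dish 0.65 [257.7, 265.9, 287.1, 283.7] lo [384. -80.   9.] hi [436. -27.  18.] topmid [410.6 -52.8  15.9]
scene reagent_bottle 0.96 [394.6, 263.4, 423.2, 297.9] lo [ 621. -285.    8.] hi [ 659. -244.   78.] topmid [ 644.6 -262.    75.7]
scene tape_roll 0.63 [406.3, 314.3, 430.2, 343.0] lo [ 557. -375.    6.] hi [ 623. -331.   23.] topmid [ 572.2 -367.9   87. ]
scene run_button 0.64 [228.8, 196.3, 250.4, 217.8] lo [414. 110.  49.] hi [456. 154.  82.] topmid [435.4 131.4  79.7]
```

```bash
python3 - <<'E'
from h import *
im,d=ctrl.get_image('top'); P=cloud('top',None,d)
m=(np.abs(P[...,2]-115)<4)&(np.abs(P[...,0]-630)<90)&(np.abs(P[...,1]+87)<90)
p=P[m]; A=np.c_[p[:,:2],np.ones(len(p))]; s=np.linalg.lstsq(A,(p[:,:2]**2).sum(1),rcond=None)[0]
c=s[:2]/2; r=np.hypot(*(p[:,:2]-c).T); print('rim',c,len(p),r.min(),r.max(),r.mean())
print(ctrl.calibration('wrist')['mount'])
for i,n in enumerate('ab'):pass
E
python3 -c "
import cv2,numpy as np
a=cv2.imread('pics/top0.png')[120:350,150:530]
cv2.imwrite('pics/top0c.png',cv2.resize(a,None,fx=2,fy=2))"
```

```text
rim [636.08774112 -86.89756755] 639 48.923158216868686 58.424387866717225 54.276358785613496
[[-7.95716215e-04 -9.44303816e-01 -3.29073958e-01  8.47197570e+01]
 [ 9.99999308e-01 -4.66074314e-04 -1.08060788e-03 -1.17622104e+00]
 [ 8.67049223e-04 -3.29074590e-01  9.44303533e-01 -1.49066831e+02]
 [ 0.00000000e+00  0.00000000e+00  0.00000000e+00  1.00000000e+00]]
```

View pics/top0c.png

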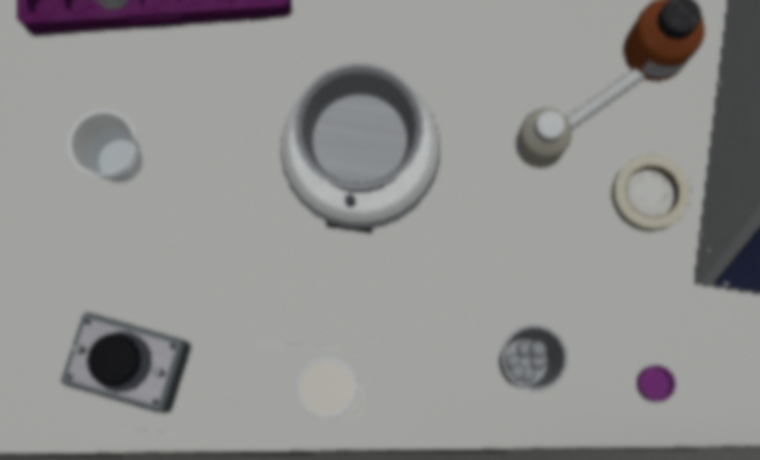

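View pics/scene0.png

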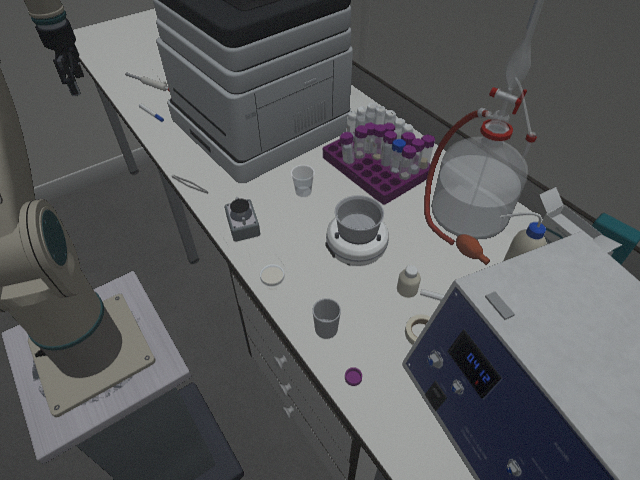

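>>> {"method": "play_rows", "body": {"targets": [[0,-3.4,-3.5,0,-2.2],[0,-8,-8.3,0,-8],[0,-11.4,-11.9,0,-16],[0,-14.8,-15.4,0,-21.8],[0,-18.2,-19,0,-21.8],[0,-21.6,-22.5,0,-21.8],[0,-25,-26,0,-21.8],[0,-28.3,-29.5,0,-21.8],[0,-31.5,-33,0,-21.8],[0,-34,-35.5,0,-21.8]]}}

```text
clock: 1.95
eef_pos: [425.9, 144.8, 224.1]
tool_rot: [-3.141, 0.001, 3.14]
force: [0.6, 0.4, -0.6]
width: 85.6
gripper_force: 0.0
```

>>> {"method": "play_rows", "body": {"targets": [[0,-0.3,-4.8,0,0],[0,-0.5,-9.6,0,0],[0,-0.7,-14.4,0.5,0],[0,-0.9,-19.2,1,0],[0,-0.9,-24,1.5,0],[0,-0.9,-28.8,2,0],[0,-0.9,-33.6,2,0],[0,-0.9,-38.5,2,0],[0,-0.9,-38.5,2,0]]}}

```text
clock: 2.85
eef_pos: [433.1, -245.9, 204.1]
tool_rot: [-3.136, 0.001, 3.13]
force: [-1.0, 0.7, -0.5]
width: 85.3
gripper_force: 0.0
```

```bash
python3 - <<'E'
from h import *
s=ctrl.read_state(); T=toolT(s); im,d=ctrl.get_image('wrist'); cv2.imwrite('pics/w1.png',im[...,::-1])
P=cloud('wrist',T,d); print(s['clock'],s['eef_pos'],s['tool_rot'])
r=ctrl.trace('wrist','steel_cup')
m=r[0]['pixels']&(d>0); p=P[m]; t=p[np.abs(p[:,2]-75)<4]; t=t[np.abs(t[:,:2]-[434,-240]).max(1)<45]
A=np.c_[t[:,:2],np.ones(len(t))]; q=np.linalg.lstsq(A,(t[:,:2]**2).sum(1),rcond=None)[0]
c=q[:2]/2; rr=np.hypot(*(t[:,:2]-c).T); print(r[0]['confidence'],c,len(t),rr.min(),rr.max(),t.min(0),t.max(0))
E
```

```text
2.85 [ 433.1495389  -245.94254889  204.12815548] [-3.13627684e+00  1.46482027e-03  3.12987617e+00]
0.62 [ 432.75172841 -241.2781907 ] 841 25.520809389825512 29.69207908841611 [ 403.95965521 -270.24607787   71.00650019] [ 461.78321086 -212.69936283   75.97124295]
```

>>> {"method": "play_rows", "body": {"targets": [[0,0.1,-0.2,0,0],[0,0.1,-0.2,4,0],[0,0.1,-0.2,8,0],[0,0.1,-0.2,11,0],[0,0.1,-0.2,14,0],[0,0.1,-0.2,15.6,0],[0,0.1,-0.2,15.6,0]]}}

```text
clock: 3.65
eef_pos: [432.1, -236.8, 46.0]
tool_rot: [3.139, -0.004, -3.139]
force: [-0.5, -0.2, -0.0]
width: 85.7
gripper_force: 0.0
```

>>> {"method": "play_rows", "body": {"targets": [[0,0,-0.35,0,0],[0.25,0,-0.35,0,0],[0.3,0,-0.35,0,0],[0.35,0,-0.35,0,0],[0.4,0,-0.35,0,0],[0.42,0,-0.35,0,0],[0.42,0,-0.35,0,0],[0.42,0,-0.35,0,0]]}}

```text
clock: 4.45
eef_pos: [434.0, -242.8, 49.4]
tool_rot: [-3.141, 0.002, -3.141]
force: [-1.4, 1.4, 9.2]
width: 55.3
gripper_force: 61.3
```

>>> {"method": "play_rows", "body": {"targets": [[0.5,0,0,-1,0],[0.5,0,0,-4,0],[0.5,0,0,-7.5,0],[0.5,-1.5,2.5,-10.3,0],[0.5,-3.5,5.5,-10.3,0],[0.5,-5.5,8.5,-10.3,0],[0.5,-7,11.5,-10.3,0],[0.5,-8,14,-10.3,0],[0.5,-8.6,15.5,-10.3,0],[0.5,-8.6,15.5,-10.3,0]]}}

```text
clock: 5.45
eef_pos: [520.1, -84.8, 151.4]
tool_rot: [3.14, 0.001, -3.137]
force: [-0.0, -0.3, -1.3]
width: 55.1
gripper_force: 64.4
```

```bash
cat > look.py <<'E'
import sys
from h import *
n=sys.argv[1]; s=ctrl.read_state(); print(s['clock'],s['eef_pos'].round(1),s['tool_rot'].round(3),s['force'].round(1),s['width'])
im,d=ctrl.get_image('scene'); P=cloud('scene',None,d)
r=ctrl.trace('scene','steel_cup')
if r:
    m=r[0]['pixels']&(d>0); p=P[m]; p=p[np.abs(p-s['eef_pos']).max(1)<90]
    print('cup',r[0]['confidence'],r[0]['bbox'],'lo',np.percentile(p,2,0).round(),'hi',np.percentile(p,98,0).round())
a=im[130:290,260:460,::-1]; a=cv2.resize(a,None,fx=3,fy=3,interpolation=cv2.INTER_CUBIC)
cv2.imwrite(f'pics/{n}.png',a)
E
python3 look.py s1
```

```text
5.45 [520.1 -84.8 151.4] [ 3.140e+00  1.000e-03 -3.137e+00] [-0.  -0.3 -1.3] 55.066963033721514
cup 0.9 [301.9, 202.5, 329.3, 243.0] lo [ 492. -111.  105.] hi [538. -58. 180.]
```

View pics/s1.png

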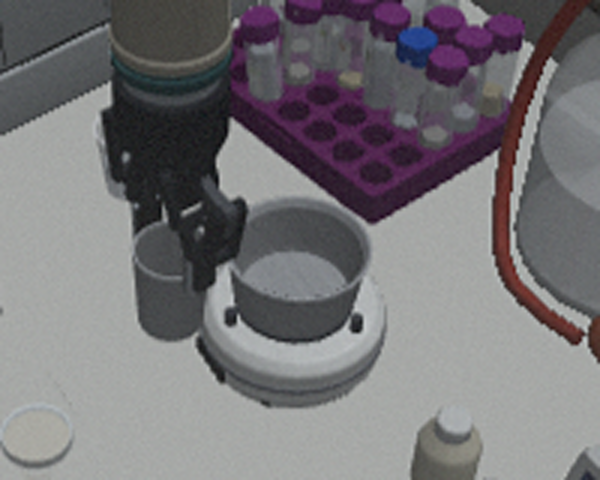

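>>> {"method": "play_rows", "body": {"targets": [[0.5,-1.5,0,0,0],[0.5,-2.5,0,0,0],[0.5,-3,0,0,0],[0.5,-3.5,0,-0.2,0],[0.5,-4,0,-0.4,0],[0.5,-4.4,0,-0.5,0],[0.5,-4.9,0,-0.6,0],[0.5,-5.3,0,-0.65,0],[0.5,-5.75,0,-0.7,0]]}}

```text
clock: 6.45
eef_pos: [570.9, -88.6, 156.8]
tool_rot: [3.141, -0.012, 3.14]
force: [-9.5, -0.4, 1.5]
width: 55.1
gripper_force: 64.3
```

```bash
python3 look.py s2
```

```text
6.45 [570.9 -88.6 156.8] [ 3.141 -0.012  3.14 ] [-9.5 -0.4  1.5] 55.148260775035695
cup 0.59 [316.8, 192.4, 345.3, 234.2] lo [ 531. -114.  121.] hi [586. -62. 189.]
```

View pics/s2.png

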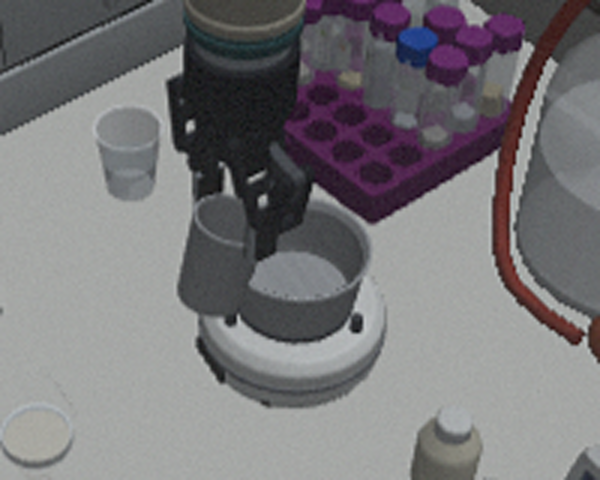

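>>> {"method": "play_rows", "body": {"targets": [[0.5,-0.6,0,0,0],[0.5,-1.2,0,0.05,0],[0.5,-1.7,0,0.15,0],[0.5,-2.2,0,0.3,0],[0.5,-2.6,0,0.45,0],[0.5,-3,0,0.65,0],[0.5,-3.4,0,0.9,0],[0.5,-3.7,0,1.15,0],[0.5,-4,0,1.4,0],[0.5,-4.2,0,1.6,0]]}}

```text
clock: 7.55
eef_pos: [619.9, -88.9, 144.3]
tool_rot: [-3.141, 0.003, 3.141]
force: [-1.0, -1.3, 14.5]
width: 55.3
gripper_force: 66.0
```

```bash
python3 look.py s3
```

```text
7.55 [619.9 -88.9 144.3] [-3.141e+00  3.000e-03  3.141e+00] [-1.  -1.3 14.5] 55.286027826292404
cup 0.76 [321.5, 187.0, 362.8, 232.9] lo [ 545. -115.  129.] hi [627. -65. 194.]
```

View pics/s3.png

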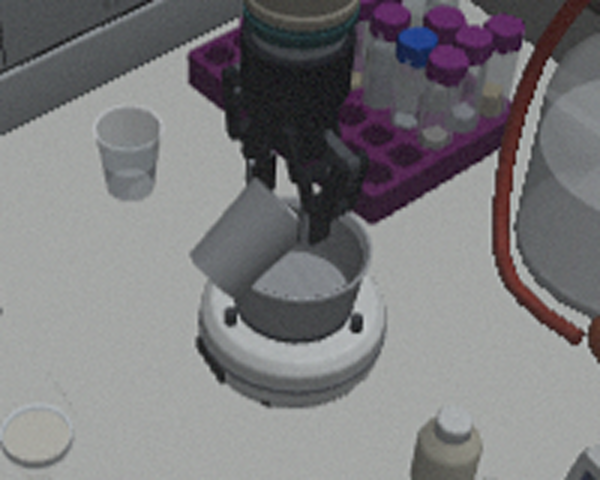

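>>> {"method": "play_rows", "body": {"targets": [[0.5,-0.1,0.1,0.3,0],[0.5,-0.2,0.1,0.6,0],[0.5,-0.3,0.1,0.9,0],[0.5,-0.4,0.1,1.2,0],[0.5,-0.5,0.1,1.5,0],[0.5,-0.6,0.1,1.8,0],[0.5,-0.65,0.1,2.1,0],[0.5,-0.65,0.1,2.3,0],[0.5,-0.65,0.1,2.3,0],[0.5,-0.65,0.1,2.3,0]]}}

```text
clock: 8.65
eef_pos: [633.9, -88.2, 124.9]
tool_rot: [-3.139, 0.019, 3.141]
force: [7.2, -0.7, 17.8]
width: 55.4
gripper_force: 74.4
```

```bash
python3 look.py s4; python3 - <<'E'
from h import *
im,d=ctrl.get_image('top')
for n in ['ball_0_center','steel_cup']:
    for r in ctrl.search_frame('top',n): print(n,r)
a=im[140:250,280:390,::-1]; a=cv2.resize(a,None,fx=4,fy=4,interpolation=cv2.INTER_CUBIC)
b=cv2.imread('pics/s4.png')[:440,:340]; cv2.imwrite('pics/s4b.png',np.hstack([a,b]))
E
```

```text
8.65 [633.9 -88.2 124.9] [-3.139  0.019  3.141] [ 7.2 -0.7 17.8] 55.36578729380019
cup 0.62 [323.0, 189.0, 365.1, 228.8] lo [ 553. -115.  116.] hi [622. -63. 181.]
```

View pics/s4b.png

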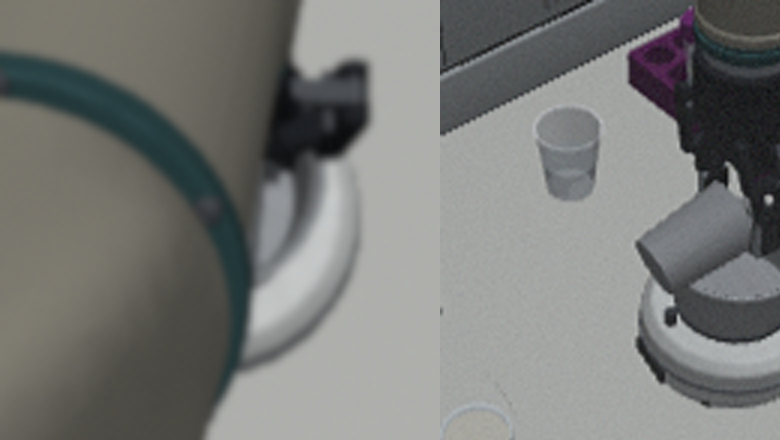

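>>> {"method": "play_rows", "body": {"targets": [[0.5,0.4,0,0,0],[0.5,0.8,0,0.2,0],[0.5,0.8,0,0.4,0],[0.5,0.8,0,0.6,0],[0.5,0.8,0,0.9,0],[0.5,0.8,0,1.1,0],[0.5,0.8,0,1.1,0],[0.5,0.8,0,1.1,0]]}}

```text
clock: 9.7
eef_pos: [630.4, -88.3, 116.1]
tool_rot: [-3.139, 0.028, 3.141]
force: [11.8, -0.5, 24.2]
width: 55.3
gripper_force: 78.5
```

```bash
python3 look.py s5; python3 - <<'E'
from h import *
s=ctrl.read_state(); T=toolT(s); im,d=ctrl.get_image('wrist')
a=cv2.resize(im[...,::-1],(400,300)); b=cv2.imread('pics/s5.png')[100:400,150:550]; cv2.imwrite('pics/s5b.png',np.hstack([a,b]))
E
```

```text
9.7 [630.4 -88.3 116.1] [-3.139  0.028  3.141] [11.8 -0.5 24.2] 55.34878134717714
cup 0.76 [323.9, 191.9, 362.7, 229.4] lo [ 549. -114.  126.] hi [620. -67. 175.]
```

View pics/s5b.png

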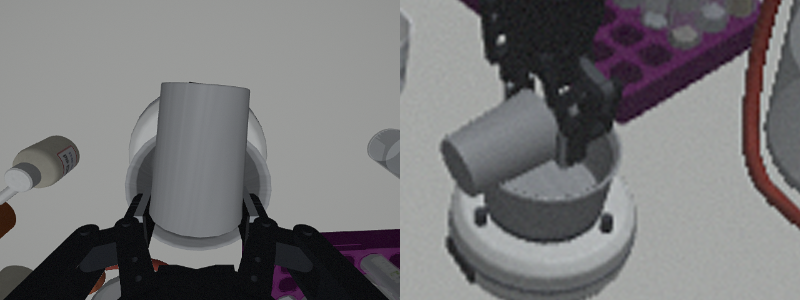

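```bash
cat > tilt.py <<'E'
from h import *
s=ctrl.read_state(); T=toolT(s); im,d=ctrl.get_image('wrist'); P=cloud('wrist',T,d); print(s['clock'],s['eef_pos'].round(1),s['force'].round(1))
r=ctrl.trace('wrist','steel_cup'); m=r[0]['pixels']&(d>0); p=P[m]; y0=np.median(p[:,1]); p=p[np.abs(p[:,1]-y0)<8]; print(r[0]['confidence'],r[0]['bbox'],y0,len(p))
for x in range(int(p[:,0].min()),int(p[:,0].max()),8):
    q=p[np.abs(p[:,0]-x)<4]
    if len(q)>5: print(x,np.median(q[:,2]).round(1))
E
python3 tilt.py
```

```text
9.85 [630.4 -88.3 116.1] [11.8 -1.2 24.4]
0.84 [239.3, 128.6, 399.3, 379.3] -87.61915303867447 13024
548 160.1
556 161.4
564 162.9
572 164.5
580 166.0
588 167.5
596 169.1
604 170.6
612 172.1
620 173.7
```

>>> {"method": "play_rows", "body": {"targets": [[0.5,-0.5,0.1,0.1,0],[0.5,-1,0.1,0.3,0],[0.5,-1.3,0.1,0.5,0],[0.5,-1.3,0.1,0.7,0],[0.5,-1.3,0.1,0.9,0],[0.5,-1.3,0.1,1.1,0],[0.5,-1.3,0.1,1.3,0],[0.5,-1.3,0.1,1.3,0]]}}

```text
clock: 10.75
eef_pos: [638.5, -88.3, 100.0]
tool_rot: [-3.138, 0.018, 3.141]
force: [7.9, -3.1, 14.0]
width: 55.7
gripper_force: 82.0
```

```bash
python3 tilt.py
```

```text
10.75 [638.5 -88.3 100. ] [ 7.9 -3.1 14. ]
0.55 [237.6, 122.3, 417.3, 401.9] -87.45021635167146 16179
555 131.8
563 161.8
571 166.8
579 165.9
587 164.9
595 164.0
603 163.1
611 162.1
619 161.1
627 160.2
635 159.4
```

>>> {"method": "play_rows", "body": {"targets": [[0.5,0,0.1,0.2,0],[0.5,0,0.1,0.4,0],[0.5,0,0.1,0.4,0],[0.5,0,0.1,0.4,0],[0.5,0,0.1,0.4,0]]}}

```text
clock: 11.35
eef_pos: [639.5, -88.3, 96.7]
tool_rot: [-3.137, 0.02, 3.141]
force: [9.0, -4.0, 15.6]
width: 55.3
gripper_force: 82.9
```

```bash
python3 tilt.py | sed -n '1,2p;5p;9p;12p'; python3 - <<'E'
from h import *
im,d=ctrl.get_image('scene')
for r in ctrl.search_frame('scene','ball_0_center'): print(r)
a=cv2.resize(im[180:250,310:400,::-1],None,fx=6,fy=6,interpolation=cv2.INTER_CUBIC); cv2.imwrite('pics/s6.png',a)
E
```

```text
11.35 [639.5 -88.3  96.7] [ 9.  -4.  15.6]
0.63 [237.5, 122.2, 419.3, 403.2] -87.26905889525236 16824
572 167.6
604 161.9
628 157.6
```

View pics/s6.png

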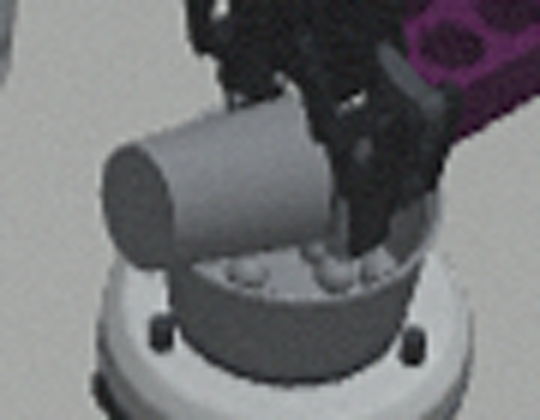

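>>> {"method": "play_rows", "body": {"targets": [[0.5,0,0,-1.5,0],[0.5,0,0,-4,0],[0.5,0,0,-7,0],[0.5,0,0,-10,0],[0.5,3,0,-10,0],[0.5,7,-1,-10,0],[0.5,11,-3,-10,0],[0.5,14,-5,-10,0],[0.5,16,-7,-10,0],[0.5,16,-7,-10,0]]}}

```text
clock: 12.55
eef_pos: [466.5, -158.3, 191.3]
tool_rot: [-3.14, -0.002, 3.135]
force: [0.2, -0.6, -0.1]
width: 55.5
gripper_force: 81.8
```

```bash
python3 tilt.py; python3 - <<'E'
from h import *
from h import *
ims=[]
for cam,b in [('top',(160,230,300,370)),('scene',(180,250,320,400))]:
    im,d=ctrl.get_image(cam)
    R_=ctrl.search_frame(cam,'ball_0_center')
    for r in R_: print(cam,round(r['confidence'],2),np.round(r['bbox']))
    ims.append(cv2.resize(im[b[0]:b[1],b[2]:b[3],::-1],(390,400),interpolation=cv2.INTER_CUBIC))
cv2.imwrite('pics/b1.png',np.hstack(ims))
E
```

```text
12.55 [ 466.5 -158.3  191.3] [ 0.2 -0.6 -0.1]
0.66 [240.5, 125.8, 416.5, 402.6] -157.21701897834828 16180
384 225.0
392 254.3
400 259.5
408 258.5
416 257.4
424 256.4
432 255.3
440 254.2
448 253.1
456 251.9
464 251.2
```

View pics/b1.png

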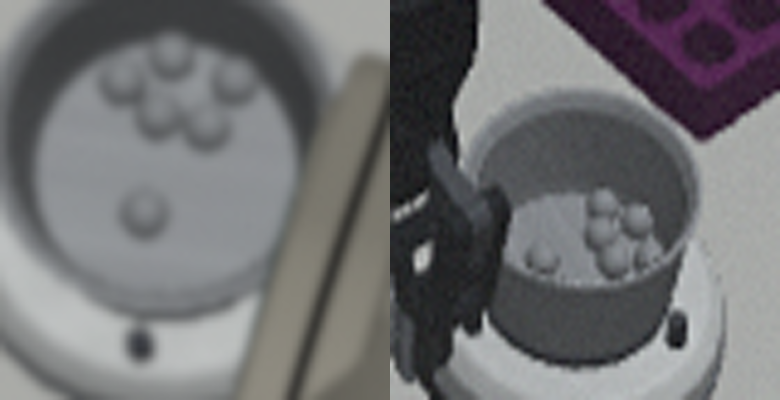

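>>> {"method": "play_rows", "body": {"targets": [[0.5,-1,0,3,0],[0.5,-2,0,7,0],[0.5,-3,0,11,0],[0.5,-3.5,0,13.5,0],[0.5,-3.5,0,15.2,0],[0.5,-3.5,0,16.1,0],[0.42,-3.5,0,16.1,0],[0.4,-3.5,0,16.1,0],[0.4,-3.5,0,16.1,0]]}}

```text
clock: 13.75
eef_pos: [506.0, -155.2, 30.8]
tool_rot: [-3.141, 0.002, 3.141]
force: [-0.2, -0.3, -0.2]
width: 55.2
gripper_force: 81.8
```

>>> {"method": "play_rows", "body": {"targets": [[0.38,0,0,0,0],[0.38,0,0,0,0]]}}

```text
clock: 13.95
eef_pos: [505.6, -155.2, 30.5]
tool_rot: [-3.141, 0.001, 3.141]
force: [-0.2, -0.1, -1.0]
width: 55.7
gripper_force: 81.8
```

>>> {"method": "play_rows", "body": {"targets": [[0.37,0,0,0,0],[0.37,0,0,0,0]]}}

```text
clock: 14.15
eef_pos: [505.3, -155.1, 30.0]
tool_rot: [-3.142, 0.0, 3.141]
force: [0.1, 0.1, -1.0]
width: 55.1
gripper_force: 81.8
```

>>> {"method": "play_rows", "body": {"targets": [[0.36,0,0,0,0],[0.36,0,0,0,0]]}}

```text
clock: 14.35
eef_pos: [505.1, -155.0, 29.8]
tool_rot: [3.142, -0.0, 3.141]
force: [-0.8, -0.2, -1.1]
width: 55.6
gripper_force: 81.8
```

>>> {"method": "play_rows", "body": {"targets": [[0.35,0,0,0,0],[0.35,0,0,0,0]]}}

```text
clock: 14.55
eef_pos: [505.1, -155.0, 29.8]
tool_rot: [3.142, -0.0, 3.141]
force: [0.7, 0.7, -1.7]
width: 55.8
gripper_force: 62.2
```

>>> {"method": "play_rows", "body": {"targets": [[0.345,0,0,0,0],[0.345,0,0,0,0]]}}

```text
clock: 14.75
eef_pos: [505.1, -155.0, 29.8]
tool_rot: [3.142, -0.0, 3.141]
force: [0.3, -0.3, -1.0]
width: 56.0
gripper_force: 44.0
```

>>> {"method": "play_rows", "body": {"targets": [[0.34,0,0,0,0],[0.34,0,0,0,0]]}}

```text
clock: 14.95
eef_pos: [505.2, -155.0, 29.8]
tool_rot: [3.142, -0.0, 3.141]
force: [-0.0, 0.5, -1.2]
width: 56.3
gripper_force: 27.1
```

>>> {"method": "play_rows", "body": {"targets": [[0.335,0,0,0,0],[0.335,0,0,0,0]]}}

```text
clock: 15.15
eef_pos: [505.1, -155.0, 29.8]
tool_rot: [3.142, -0.0, 3.141]
force: [-0.2, -0.1, 0.0]
width: 56.7
gripper_force: 12.3
```

```bash
python3 tilt.py
```

```text
15.15 [ 505.1 -155.    29.8] [-0.2 -0.1  0. ]
0.62 [235.7, 125.4, 415.7, 403.4] -154.2266963335498 16143
423 64.6
431 95.2
439 96.9
447 96.1
455 95.2
463 94.3
471 93.4
479 92.5
487 91.6
495 90.7
503 90.1
```

>>> {"method": "play_rows", "body": {"targets": [[0.335,0,0,-1,0],[0.335,0,0,-2.6,0],[0.335,0,0,-2.6,0],[0.334,0,0,-2.6,0],[0.334,0,0,-2.6,0]]}}

```text
clock: 15.75
eef_pos: [504.9, -154.9, 55.5]
tool_rot: [3.141, -0.001, 3.141]
force: [0.0, 0.1, -0.9]
width: 56.8
gripper_force: 9.7
```

>>> {"method": "play_rows", "body": {"targets": [[0.333,0,0,0,0],[0.333,0,0,0,0],[0.333,0,0,0,0]]}}

```text
clock: 16.05
eef_pos: [504.9, -154.9, 55.5]
tool_rot: [3.141, -0.001, 3.141]
force: [-0.8, 0.3, 0.3]
width: 57.0
gripper_force: 7.3
```

```bash
python3 tilt.py
```

```text
16.05 [ 504.9 -154.9   55.5] [-0.8  0.3  0.3]
0.57 [235.7, 126.0, 417.6, 400.0] -154.21399020048278 15916
423 90.8
431 120.3
439 121.1
447 120.5
455 119.8
463 119.1
471 118.4
479 117.7
487 117.0
495 116.2
503 115.9
```

>>> {"method": "play_rows", "body": {"targets": [[0.332,0,0,0,0],[0.332,0,0,0,0],[0.332,0,0,0,0]]}}

```text
clock: 16.45
eef_pos: [505.1, -155.0, 55.8]
tool_rot: [3.142, -0.0, 3.141]
force: [-0.3, 0.2, -1.8]
width: 57.2
gripper_force: 5.1
```

```bash
python3 tilt.py
```

```text
16.45 [ 505.1 -155.    55.8] [-0.3  0.2 -1.8]
0.58 [237.6, 126.0, 411.7, 401.2] -154.22268571868435 15792
423 89.9
431 119.9
439 120.6
447 120.0
455 119.4
463 118.9
471 118.3
479 117.7
487 117.0
495 116.5
503 116.2
```

>>> {"method": "play_rows", "body": {"targets": [[0.331,0,0,0,0],[0.331,0,0,0,0]]}}

```text
clock: 16.75
eef_pos: [505.0, -155.0, 55.8]
tool_rot: [3.142, -0.0, 3.141]
force: [0.0, -0.7, -0.3]
width: 57.2
gripper_force: 2.7
```

>>> {"method": "play_rows", "body": {"targets": [[0.33,0,0,0,0],[0.33,0,0,0,0]]}}

```text
clock: 16.95
eef_pos: [505.4, -155.1, 55.8]
tool_rot: [-3.141, 0.001, 3.141]
force: [0.8, -0.0, -0.7]
width: 57.2
gripper_force: 1.3
```

```bash
python3 tilt.py
```

```text
16.95 [ 505.4 -155.1   55.8] [ 0.8 -0.  -0.7]
0.64 [246.8, 247.8, 381.8, 389.3] -156.14666690856598 4130
477 58.0
485 54.7
493 47.1
501 39.9
509 32.5
517 94.5
525 18.3
533 13.3
541 19.7
549 27.1
557 34.8
565 39.3
```

```bash
cat > cupst.py <<'E'
from h import *
s=ctrl.read_state(); print(s['clock'],s['eef_pos'].round(1),s['force'].round(1),s['width'],s['gripper_force'])
for cam in ['scene','top','wrist']:
    im,d=ctrl.get_image(cam); P=cloud(cam,toolT(s),d); r=ctrl.trace(cam,'steel_cup')
    if not r: print(cam,None); continue
    m=r[0]['pixels']&(d>0); p=P[m]; p=p[(p[:,2]>2)&(np.abs(p[:,:2]-s['eef_pos'][:2]).max(1)<130)]
    print(cam,round(r[0]['confidence'],2),np.round(r[0]['bbox']),len(p),'lo',np.percentile(p,1,0).round(),'hi',np.percentile(p,99,0).round())
    if cam!='wrist':
        for z in range(5,90,10):
            q=p[np.abs(p[:,2]-z)<5]
            if len(q)>8: print('  z',z,len(q),'x',np.percentile(q[:,0],[2,98]).round(),'y',np.percentile(q[:,1],[2,98]).round())
E
python3 cupst.py
```

```text
17.05 [ 505.3 -155.    55.9] [-0.2  0.2  0.8] 57.284158899902316 1.1988250958415847
scene 0.57 [315. 254. 351. 287.] 520 lo [ 474. -186.    7.] hi [ 539. -126.   87.]
  z 5 17 x [506. 525.] y [-172.  -96.]
  z 15 67 x [506. 542.] y [-175. -128.]
  z 25 71 x [500. 540.] y [-177. -127.]
  z 35 67 x [493. 537.] y [-178. -127.]
  z 45 65 x [488. 528.] y [-179. -127.]
  z 55 63 x [482. 524.] y [-179. -128.]
  z 65 89 x [474. 519.] y [-180. -127.]
  z 75 58 x [480. 516.] y [-194. -126.]
  z 85 19 x [494. 514.] y [-183. -127.]Traceback (most recent call last):
  File "cupst.py", line 7, in <module>
    print(cam,round(r[0]['confidence'],2),np.round(r[0]['bbox']),len(p),'lo',np.percentile(p,1,0).round(),'hi',np.percentile(p,99,0).round())
                                                                             ~~~~~~~~~~~~~^^^^^^^
    return _quantile_unchecked(
        a, q, axis, out, overwrite_input, method, keepdims, weights)
    return _ureduce(a,
                    func=_quantile_ureduce_func,
    ...<5 lines>...
                    overwrite_input=overwrite_input,
                    method=method)
    r = func(a, **kwargs)
    result = _quantile(arr,
                       quantiles=q,
    ...<2 lines>...
                       out=out,
                       weights=wgt)
    slices_having_nans = np.isnan(arr[-1, ...])
                                  ~~~^^^^^^^^^
IndexError: index -1 is out of bounds for axis 0 with size 0
```

>>> {"method": "play_rows", "body": {"targets": [[0.33,0,0,0,0],[0.33,0,0,0,0],[0.33,0,0,0,0],[0.33,0,0,0,0]]}}

```text
clock: 17.65
eef_pos: [505.2, -155.0, 55.8]
tool_rot: [-3.142, 0.0, 3.141]
force: [-0.9, -0.2, 1.4]
width: 57.3
gripper_force: 1.2
```

```bash
sed -i "s/if not r:/if not r or cam=='top':/" cupst.py; python3 cupst.py
```

```text
17.65 [ 505.2 -155.    55.8] [-0.9 -0.2  1.4] 57.33730526799534 1.206397568275861
scene 0.86 [315. 256. 350. 287.] 484 lo [ 474. -180.    8.] hi [ 539. -127.   82.]
  z 5 11 x [507. 520.] y [-171. -133.]
  z 15 69 x [506. 538.] y [-175. -127.]
  z 25 65 x [499. 543.] y [-176. -128.]
  z 35 73 x [491. 537.] y [-178. -127.]
  z 45 66 x [487. 526.] y [-179. -127.]
  z 55 55 x [482. 522.] y [-180. -127.]
  z 65 84 x [473. 516.] y [-181. -127.]
  z 75 52 x [478. 515.] y [-181. -126.]
  z 85 9 x [494. 513.] y [-134. -128.]
top None
wrist 0.81 [247. 248. 382. 389.] 15177 lo [ 474. -183.    5.] hi [ 546. -129.   89.]
```

>>> {"method": "play_rows", "body": {"targets": [[0.33,-0.3,0,-0.2,0],[0.33,-0.6,0,-0.4,0],[0.33,-0.9,0,-0.6,0],[0.33,-1.2,0,-0.8,0],[0.33,-1.5,0,-1.0,0],[0.33,-1.8,0,-1.0,0],[0.33,-1.8,0,-1.0,0]]}}

```text
clock: 18.65
eef_pos: [523.8, -155.0, 65.9]
tool_rot: [-3.141, 0.001, 3.142]
force: [0.0, -0.4, -0.6]
width: 57.5
gripper_force: 1.0
```

```bash
python3 cupst.py
```

```text
18.65 [ 523.8 -155.    65.9] [ 0.  -0.4 -0.6] 57.47343247914222 1.0437328125772183
scene 0.84 [319. 251. 346. 286.] 656 lo [ 489. -181.   15.] hi [ 541. -127.   88.]
  z 15 27 x [494. 529.] y [-175. -136.]
  z 25 69 x [494. 538.] y [-176. -129.]
  z 35 83 x [492. 540.] y [-177. -128.]
  z 45 86 x [492. 540.] y [-178. -128.]
  z 55 101 x [491. 541.] y [-179. -127.]
  z 65 95 x [490. 541.] y [-180. -128.]
  z 75 90 x [490. 538.] y [-180. -128.]
  z 85 101 x [489. 534.] y [-182. -127.]
top None
wrist 0.58 [244. 213. 381. 372.] 15952 lo [ 489. -183.   14.] hi [ 544. -130.   88.]
```

>>> {"method": "play_rows", "body": {"targets": [[0.335,0,0,0,0],[0.335,0,0,0.4,0],[0.335,0,0,0.8,0],[0.335,0,0,1.1,0],[0.335,0,0,1.3,0],[0.335,0,0,1.4,0],[0.335,0,0,1.4,0]]}}

```text
clock: 19.65
eef_pos: [524.6, -152.9, 52.8]
tool_rot: [3.139, 0.002, -3.14]
force: [-1.0, 5.4, 10.2]
width: 56.6
gripper_force: 8.0
```

```bash
python3 cupst.py
```

```text
19.65 [ 524.6 -152.9   52.8] [-1.   5.4 10.2] 56.5653989733265 8.01190886859331
scene 0.58 [319. 253. 346. 291.] 694 lo [ 490. -182.    5.] hi [ 541. -124.  103.]
  z 5 34 x [493. 534.] y [-174.  -95.]
  z 15 66 x [492. 536.] y [-175. -127.]
  z 25 86 x [493. 541.] y [-177. -127.]
  z 35 85 x [492. 541.] y [-177. -126.]
  z 45 102 x [491. 541.] y [-178. -126.]
  z 55 101 x [490. 541.] y [-180. -126.]
  z 65 91 x [490. 539.] y [-180. -126.]
  z 75 114 x [489. 536.] y [-183. -124.]
top None
wrist 0.69 [246. 213. 382. 374.] 16375 lo [ 490. -181.    3.] hi [ 545. -127.   76.]
```

>>> {"method": "play_rows", "body": {"targets": [[0.33,0,0,-0.2,0],[0.3,0,0,-0.2,0],[0.2,0,0,-0.2,0],[0,0,0,-0.2,0],[0,0,0,-0.2,0],[0,0,0,-1,0],[0,0,0,-4,0],[0,0,0,-8,0],[0,0,0,-12,0],[0,0,0,-14,0]]}}

```text
clock: 20.95
eef_pos: [524.6, -155.6, 195.7]
tool_rot: [-3.14, 0.005, 3.141]
force: [0.2, -0.3, -0.7]
width: 85.4
gripper_force: 0.0
```

```bash
python3 cupst.py; python3 - <<'E'
from h import *
s=ctrl.read_state(); T=toolT(s)
im,d=ctrl.get_image('scene'); P=cloud('scene',None,d)
for cam in ['top','scene']:
    im,d=ctrl.get_image(cam); P=cloud(cam,None,d)
    r=ctrl.trace(cam,'run_button')
    m=r[0]['pixels']&(d>0)&(P[...,2]>70); p=P[m]; print(cam,len(p),((p.min(0)+p.max(0))/2).round(1),np.median(p,0).round(1))
E
```

```text
20.95 [ 524.6 -155.6  195.7] [ 0.2 -0.3 -0.7] 85.44650583474557 0.0
scene 0.7 [319. 253. 352. 293.] 795 lo [ 489. -180.    4.] hi [ 543. -125.   77.]
  z 5 29 x [492. 519.] y [-176. -100.]
  z 15 60 x [491. 537.] y [-177. -130.]
  z 25 89 x [491. 539.] y [-178. -128.]
  z 35 104 x [490. 540.] y [-178. -127.]
  z 45 122 x [490. 541.] y [-178. -126.]
  z 55 113 x [489. 542.] y [-178. -126.]
  z 65 135 x [489. 542.] y [-180. -125.]
  z 75 143 x [488. 544.] y [-180. -125.]
top None
wrist 0.91 [282. 174. 353. 254.] 4255 lo [ 491. -181.    5.] hi [ 545. -128.   78.]Traceback (most recent call last):
  File "<stdin>", line 7, in <module>
IndexError: list index out of range
```

>>> {"method": "play_rows", "body": {"targets": [[0.5,0.8,2.5,0,0],[1,2.2,7,0,0],[1,3.6,11.5,0,0],[1,5,16,0.5,0],[1,6.4,20.5,1,0],[1,7.8,25,2,0],[1,8.5,27.8,3,0],[1,8.9,28.8,3.5,0],[1,8.9,28.8,3.5,0],[1,8.9,28.8,3.5,0]]}}

```text
clock: 22.4
eef_pos: [434.6, 131.6, 156.7]
tool_rot: [-3.14, -0.0, 3.14]
force: [-0.3, -0.3, -0.0]
width: -0.1
gripper_force: 0.0
```

```bash
python3 - <<'E'
from h import *
s=ctrl.read_state(); T=toolT(s); print(s['clock'],s['eef_pos'],s['width'],ctrl.finger_overhang)
for cam in ['wrist','scene','top']:
    im,d=ctrl.get_image(cam); P=cloud(cam,T,d)
    for n in ['run_button','button_top','control_box']:
        r=ctrl.trace(cam,n)
        if r:
            m=r[0]['pixels']&(d>0)&(P[...,2]>70)&(P[...,2]<84); p=P[m]
            if len(p)>20: print(cam,n,round(r[0]['confidence'],2),len(p),((p.min(0)+p.max(0))/2).round(1),p.min(0).round(),p.max(0).round(),np.median(p[:,2]).round(1))
E
```

```text
22.4 [434.62590062 131.5745744  156.65360743] -0.05549560901383852 25.0
wrist run_button 0.73 3323 [435.  132.1  76.2] [412. 109.  72.] [458. 155.  81.] 77.8
wrist button_top 0.92 3377 [435.1 132.2  75.8] [412. 109.  71.] [459. 155.  81.] 77.8
wrist control_box 0.93 3414 [435.1 131.8  75.8] [412. 109.  71.] [459. 155.  81.] 77.7
scene run_button 0.68 221 [434.4 132.8  76.7] [412. 110.  71.] [457. 156.  83.] 78.8
scene button_top 0.56 220 [434.4 132.8  76.7] [412. 110.  71.] [457. 156.  83.] 78.8
scene control_box 0.8 220 [434.4 132.8  76.7] [412. 110.  71.] [457. 156.  83.] 78.8
top run_button 0.77 186 [422.7 130.3  77.2] [413. 110.  72.] [432. 150.  83.] 78.6
top button_top 0.61 164 [422.  131.   77.6] [413. 111.  73.] [431. 150.  83.] 78.8
top control_box 0.94 212 [428.  126.1  76.7] [413.  99.  71.] [443. 154.  83.] 78.5
```

>>> {"method": "play_rows", "body": {"targets": [[1,0,0,2,0],[1,0,0,4,0],[1,0,0,4.8,0],[1,0,0,5.2,0],[1,0,0,5.5,0],[1,0,0,5.8,0],[1,0,0,6,0],[1,0,0,6,0],[1,0,0,6,0]]}}

```text
clock: 23.9
eef_pos: [434.4, 133.1, 97.0]
tool_rot: [3.141, 0.0, 3.141]
force: [-0.7, 0.5, 1.1]
width: -0.2
gripper_force: 0.0
```

```bash
cat > btn.py <<'E'
from h import *
for i in range(3):
    im,d=ctrl.get_image('scene'); s=ctrl.read_state(); print(s['clock'],s['eef_pos'].round(1),s['force'].round(1))
for cam in ['wrist','scene','top']:
    im,d=ctrl.get_image(cam); P=cloud(cam,toolT(s),d); cv2.imwrite(f'pics/btn_{cam}.png',im[...,::-1])
    q=P[(np.hypot(P[...,0]-435,P[...,1]-132)<19)&(d>0)&(P[...,2]<100)&(P[...,2]>50)]
    h,e=np.histogram(q[:,2],np.arange(50,101,2)); print(cam,[(int(a),int(b)) for a,b in zip(e,h) if b>3])
E
python3 btn.py
```

```text
23.95 [434.4 133.1  97. ] [-0.4 -0.  -0.1]
24.0 [434.4 133.1  97. ] [-0.6  1.2  0.3]
24.05 [434.4 133.1  97. ] [-0.2  0.  -0.8]
wrist [(76, 1328), (78, 1333)]
scene [(50, 18), (52, 4), (54, 4), (76, 17), (78, 66), (80, 33), (82, 7)]
top [(74, 5), (76, 11), (78, 28), (80, 20)]
```

>>> {"method": "play_rows", "body": {"targets": [[1,0,0,0.1,0],[1,0,0,0.2,0],[1,0,0,0.2,0]]}}

```text
clock: 24.5
eef_pos: [434.1, 133.0, 94.6]
tool_rot: [-3.141, -0.0, 3.141]
force: [0.4, -0.2, -0.1]
width: -0.2
gripper_force: 0.0
```

>>> {"method": "play_rows", "body": {"targets": [[1,0,0,0.1,0],[1,0,0,0.2,0],[1,0,0,0.2,0]]}}

```text
clock: 24.8
eef_pos: [434.1, 133.0, 92.6]
tool_rot: [-3.142, -0.0, 3.141]
force: [0.7, -0.7, 0.3]
width: -0.2
gripper_force: 0.0
```

```bash
python3 btn.py
```

```text
24.85 [434.2 133.   92.7] [ 0.1 -1.1 -0.6]
24.9 [434.2 133.   92.7] [ 0.7  0.2 -0.9]
24.95 [434.2 133.   92.8] [ 0.2  0.3 -0.5]
wrist [(76, 1263), (78, 1295)]
scene [(50, 10), (52, 7), (54, 6), (56, 4), (74, 4), (76, 24), (78, 54), (80, 48)]
top [(76, 10), (78, 24), (80, 20)]
```

```bash
python3 -c "
import cv2,numpy as np
a=cv2.resize(cv2.imread('pics/btn_wrist.png'),(480,360)); b=cv2.resize(cv2.imread('pics/btn_scene.png')[170:260,205:285],(320,360),interpolation=cv2.INTER_CUBIC)
cv2.imwrite('pics/last.png',np.hstack([a,b]))"
```

```text
(no output)
```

View pics/last.png

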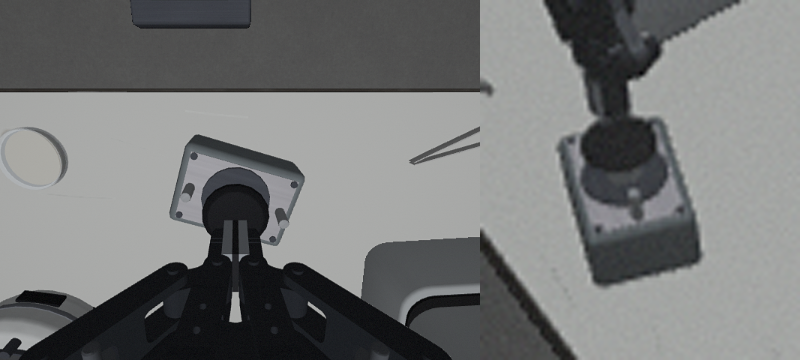

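```bash
python3 - <<'E'
from h import *
s=ctrl.read_state(); print(s['eef_pos'],s['tool_rot'],s['qpos'])
for cam in ['wrist','scene','top']:
    im,d=ctrl.get_image(cam); P=cloud(cam,toolT(s),d)
    q=P[(np.hypot(P[...,0]-434,P[...,1]-133)<30)&(d>0)&(P[...,2]<170)&(P[...,2]>70)]
    for z in range(70,150,5):
        w=q[(q[:,2]>=z)&(q[:,2]<z+5)]
        if len(w)>3: print(cam,z,len(w),w.min(0).round(),w.max(0).round())
E
```

```text
[434.26424966 133.02129088  92.82154057] [3.14155582e+00 2.77786880e-05 3.14124636e+00] [-0.39104452  0.58277739  0.04597806  2.16846574 -0.06639294  0.39157391
  1.27918227]
wrist 70 294 [411. 108.  70.] [449. 155.  75.]
wrist 75 3951 [411. 109.  75.] [450. 155.  80.]
wrist 100 80 [422. 125. 101.] [428. 141. 105.]
wrist 105 286 [422. 119. 105.] [428. 144. 110.]
wrist 110 382 [422. 118. 110.] [428. 145. 115.]
wrist 115 437 [422. 118. 115.] [428. 145. 120.]
wrist 120 457 [422. 118. 120.] [428. 145. 125.]
wrist 125 528 [422. 118. 125.] [428. 145. 130.]
wrist 130 384 [422. 118. 130.] [428. 145. 135.]
wrist 135 802 [421. 115. 135.] [445. 149. 140.]
wrist 140 868 [419. 106. 140.] [441. 160. 145.]
wrist 145 1930 [419. 106. 145.] [446. 160. 150.]
scene 70 21 [412. 110.  72.] [455. 157.  75.]
scene 75 129 [411. 110.  75.] [458. 155.  80.]
scene 80 61 [411. 111.  80.] [455. 150.  83.]
scene 100 6 [423. 126. 101.] [446. 134. 105.]
scene 105 9 [422. 122. 105.] [444. 139. 109.]
scene 110 13 [422. 119. 110.] [440. 138. 115.]
scene 115 16 [423. 117. 115.] [438. 141. 120.]
scene 120 16 [422. 118. 120.] [441. 138. 125.]
scene 125 20 [422. 118. 126.] [443. 138. 130.]
scene 130 5 [422. 117. 131.] [436. 134. 135.]
scene 135 5 [422. 126. 135.] [426. 140. 139.]
scene 140 5 [422. 119. 140.] [424. 159. 145.]
scene 145 14 [419. 106. 146.] [435. 144. 150.]
top 70 6 [413. 112.  72.] [459. 136.  74.]
top 75 95 [413. 113.  75.] [459. 145.  80.]
top 80 24 [415. 114.  80.] [425. 140.  82.]
```

>>> {"method": "play_rows", "body": {"targets": [[1,0,0,0.7,0],[1,0,0,1.3,0],[1,0,0,1.7,0],[1,0,0,1.7,0]]}}

```text
clock: 25.65
eef_pos: [433.7, 132.8, 75.0]
tool_rot: [-3.141, -0.002, 3.141]
force: [-0.3, 0.1, 0.3]
width: 0.4
gripper_force: 0.0
```

>>> {"method": "play_rows", "body": {"targets": [[1,0,0,0.1,0],[1,0,0,0.2,0],[1,0,0,0.2,0]]}}

```text
clock: 25.95
eef_pos: [434.3, 133.0, 73.8]
tool_rot: [3.142, 0.0, 3.141]
force: [-0.5, -0.0, 0.5]
width: -0.0
gripper_force: 0.0
```

>>> {"method": "play_rows", "body": {"targets": [[1,0,0,0.1,0],[1,0,0,0.2,0],[1,0,0,0.2,0]]}}

```text
clock: 26.25
eef_pos: [434.2, 133.0, 71.7]
tool_rot: [-3.142, -0.0, 3.141]
force: [0.9, 0.4, -0.8]
width: 0.1
gripper_force: 0.0
```

>>> {"method": "play_rows", "body": {"targets": [[1,0,0,0.1,0],[1,0,0,0.2,0],[1,0,0,0.2,0]]}}

```text
clock: 26.55
eef_pos: [434.3, 133.1, 69.8]
tool_rot: [3.142, 0.0, 3.141]
force: [-0.6, -0.4, 3.3]
width: 0.2
gripper_force: 1.8
```

```bash
python3 btn.py
```

```text
26.6 [434.3 133.   69.9] [-0.6  0.1  3.6]
26.65 [434.3 133.   69.9] [-0.5  1.   3.7]
26.7 [434.3 133.   69.9] [-0.2 -0.8  3.6]
wrist [(74, 546), (76, 1202), (78, 29), (80, 53), (82, 85), (84, 123), (86, 145), (88, 161), (90, 155), (92, 181), (94, 157), (96, 194), (98, 169)]
scene [(50, 7), (52, 7), (74, 12), (76, 35), (78, 25), (84, 5), (86, 5), (88, 8), (90, 7), (92, 7), (94, 5), (96, 4), (98, 6)]
top [(74, 6), (76, 19), (78, 9), (80, 4)]
```

>>> {"method": "play_rows", "body": {"targets": [[1,0,0,0.15,0],[1,0,0,0.3,0],[1,0,0,0.45,0],[1,0,0,0.6,0],[1,0,0,0.75,0],[1,0,0,0.9,0],[1,0,0,1,0],[1,0,0,1,0],[1,0,0,1,0]]}}

```text
clock: 27.75
eef_pos: [434.3, 133.1, 59.9]
tool_rot: [3.141, 0.0, 3.141]
force: [-1.2, 0.0, 6.6]
width: -0.2
gripper_force: 3.6
```

```bash
cat > post.py <<'E'
from h import *
f=[];
for i in range(3):
    im,d=ctrl.get_image('wrist'); s=ctrl.read_state(); f.append(s['force'][2])
print(s['clock'],s['eef_pos'].round(1),'Fz',np.mean(f).round(2),s['force'].round(1))
P=cloud('wrist',toolT(s),d); ok=d>0
r=np.hypot(P[...,0]-435,P[...,1]-132)
q=P[ok&(r<20)&(P[...,2]<79)&(P[...,2]>50)&(P[...,0]<425)]; print('button',len(q),np.percentile(q[:,2],[10,50,90]).round(1))
g=P[ok&(r>31)&(r<46)&(P[...,2]>54)&(P[...,2]<80)]
for sgn in (1,-1):
    w=g[(g[:,1]-132)*sgn>0]
    if len(w)>5:
        t=w[w[:,2]>np.percentile(w[:,2],90)-3]; print('post',len(w),t.mean(0).round(1),np.percentile(w[:,2],[50,90,98]).round(1),(np.arctan2(t[:,1].mean()-132,t[:,0].mean()-435)*57.3).round())
b=P[ok&(r>28)&(r<33)&(P[...,2]>35)&(P[...,2]<52)]; print('boxtop',len(b),np.median(b[:,2]))
E
python3 post.py
```

```text
27.9 [434.3 133.   59.9] Fz 7.31 [-0.6 -0.4  7.7]
button 1424 [65.6 66.5 75.3]
post 397 [445.4 167.8  65.6] [64.4 66.3 66.7] 74.0
post 394 [423.7  95.7  65.8] [65.2 66.5 66.9] -107.0
boxtop 2324 44.57198628376035
```

>>> {"method": "play_rows", "body": {"targets": [[1,0,0,0.05,0],[1,0,0,0.1,0],[1,0,0,0.1,0],[1,0,0,0.1,0]]}}

```text
clock: 28.3
eef_pos: [434.3, 133.1, 58.9]
tool_rot: [3.141, 0.0, 3.141]
force: [-1.4, 0.3, 6.7]
width: -0.0
gripper_force: 3.7
```

```bash
python3 post.py; python3 post.py|head -2
```

```text
28.45 [434.3 133.   58.9] Fz 7.4 [-1.1 -0.2  7.8]
button 1466 [64.6 65.6 75.2]
post 396 [445.4 167.8  65.5] [64.5 66.3 66.7] 74.0
post 397 [423.8  95.7  65.7] [65.  66.4 66.9] -107.0
boxtop 2356 44.61784650676367
28.6 [434.3 133.   58.9] Fz 7.63 [-1.5 -0.2  7.9]
button 1447 [64.6 65.6 75.3]
```

```bash
python3 -c "
from cell import ctrl
print(ctrl.finish_job())"
```

```text
the job is handed in; nothing more can be done
None
```

I poured all six balls into the mill bowl, where the pictures showed them after the cup was lifted away. The empty cup stands upright, released, on the worktop, a little nearer the mill than where it started. I handed the job in at about 29 s with the button held pressed about 12 mm, level with the posts to within about 1 mm by force and depth readings, and not down at its stop.

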